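Snap the hub cap home on a hand-truck wheel

ROBOT

A 7-joint arm with a two-finger parallel gripper is mounted at the origin on the work surface. World frame = base frame: x ahead of the robot, y to its left, z up, the work surface at z = 0. Lengths are in m, angles in rad, forces in N, time in s.
With the tool pointing down it reaches from about 0.4 to 0.85 m from the base axis. Payload 10.4 kg.
Tool frame: the origin (TCP) lies on the centre line of the jaws, within the pads' length; the fingertips stand 8 mm ahead of it and the grasp point (between the pads) lies 11 mm behind it; x points along the fingers, y is the direction in which the jaws open and shut, and the axes are right-handed (so a half turn about x gives the same grasp; the last joint's range is limited). The gripper opens to 85 mm and grips with 20 to 120 N. Pads are 22 mm wide; open, the fingers measure 114 mm over their backs; the gripper's body (76 mm by 85 mm) begins 54 mm behind the grasp point. The pads swing forward as they close: fully open they stand 13 mm farther back than shut.
Start: joints at [-1.361, 0.332, -0.065, 1.46, 0.022, 1.35, -0.088], TCP at [0.144, 0.608, 0.239] pointing down, gripper open.
Joint ranges: [-2.6, 2.6], [-0.5, 2.12], [-1.47, 1.34], [0.16, 2.42], [-1.27, 4.41], [0.06, 2.06], [-2.6, 2.6]. Speed limits (rad/s): [2.22, 2.22, 2.79, 2.79, 3.14, 3.14, 3.14].

INTERFACE

Orientations are given as a unit quaternion [x, y, z, w].
In Python, from cell import bot, optics gives the robot as it stands.
- The arm moves only by the tool send_rows, never from a script. Its argument "motion" is text: rows parted by semicolons, each of 4 numbers parted by spaces: the shift along the tool's x, y, z in mm, then the turn about the tool's x in rad. In form: dx dy dz turn; .... A call has 1 to 20 rows; each row is the pose to reach, as a shift and turn from the pose commanded when the call began, along the tool's axes at that moment; what a row does not reach only later rows make up. A row lasts 1/10 s, in which the tool goes at most 50 mm and 8.59 degrees, less where a joint would pass 70% of its speed; a pose out of reach is approached as far as the arm can. A call with a gripper value outside its range is refused whole. "claw" is the gripper's target within -1 to 1 (fully open at 1, half-way at 0, shut at -1), set as the call begins (left out, the last holds). The fingers move at their own pace and stop on an object; the grip force is fixed at half the most. Time passes only in rows, so rows that repeat a pose let the fingers close. It gives the time, the measured TCP pose, the force and the opening at its end, in the units of the state.
- bot.read_state(): the state, without advancing time (a new reading comes with each control period).
- optics.grab_frame(name): name is "scene" or "top" or "wrist"; returns (picture, depth): 384x512x3 uint8, red, green, blue; 384x512 float32, m along the optical axis (not along the pixel's ray), 0 where there is no reading.
- optics.camera_model(name): a dict with "camera_matrix" (3x3 intrinsics, pixels), "pose" (4x4, takes a point from camera to world coordinates); the wrist camera has in their place "tool_from_camera" (4x4, takes a point from camera to tool coordinates, whose origin is the TCP and whose axes are the tool frame's). Camera axes: x right, y up, looking along -z (the intrinsics and any distortion apply to the point x, -y, -z); pixel columns grow to the right and rows downward; lengths in m; the calibration is good to about 2 mm. A picture is of the moment at which its call begins: read the wrist's pose just before it. camera_model takes no time and is no camera call.
- bot.hand_in(): hands the job in, once; it reports no verdict.
The state is a dict: "t": time; "joint_positions": joint angles; "joint_velocities": joint speeds; "joint_efforts": joint torques, N m; "position": TCP position; "tool_rot": TCP orientation; "contact_force": force on the tool from outside, world axes, zero at the start; "wrist_torque": the same for the moment, N m; "finger_gap": opening from 0.0 (shut) to 1.0 (fully open).
Only numpy, scipy, OpenCV 4.12 (cv2) and the standard library are available. Lean on these libraries where they do the work, as an engineer would, in place of code of your own. Each camera call takes 0.05 s, during which the arm holds its last target. There are 200 camera calls.

TASK

The yellow hub cap has only been started in the hub of the hand-truck wheel. Take the wooden-handled cap driver off its sloping rest, stand it upright on its foot on the green mat and let go of it; then take it again by the upper half of its handle and press its foot squarely on the cap until the cap clicks fully home, flush and level on the hub. Stand the driver upright on the green mat again and let go; touch the cap only with the driver, and leave the other tools where they lie.

Things in the scene. Friction and masses are not known exactly. Their poses are not given: they have to be found in the camera images.
- driver_mid (a point): the cap driver: flat round aluminium foot 64 mm diameter, 14 mm thick, and a straight round wooden handle 30 mm diameter on its axis, from 14 to 128 mm above the foot's face (last 10 mm rounded). 0.25 to 0.42 kg, balanced near 50 mm. This point is on its axis 64 mm from the foot's face; z runs along the handle away from the foot. It starts in the rest, the handle rising 20 degrees towards its end.
- rest_mid (a point): the fixed wooden rest, 165 x 64 mm: two V supports under the driver's handle, 34 and 113 mm from the foot's face (10 mm wide, staying 2 mm below the handle's axis, 25 mm to either side), on a sloping board 36 mm below the axis, and a stop at the foot's face. Point: on the bench under the middle; x level along the driver from foot to handle end, z up.
- mat_top (a point): the green bench mat, 160 mm along its x, 140 mm along its y, 4 mm thick, fixed; this point is the centre of its top face, z up.
- hub_face (a point): the hand-truck wheel, fixed, flat on two battens: black tyre 200 mm diameter with its upper side 80 mm above the bench, red rim, steel hub 90 mm diameter. This point is the centre of the hub's flat upper face, 86 mm above the bench, z up. Four sprung catches in the hub's bore hold the cap.
- cap_top (a point): the yellow hub cap: flange 76 mm diameter, flat raised middle 53 mm diameter. This point is the centre of its flat top, z up: 21 to 23 mm above the hub's face at the start (loose, level), 10 mm when fully home. It needs a push rising to about 10 N, up to 18 N when off-centre; the catches then snap, it gives way over the last 7 mm and stays down. Pressed off-centre it goes askew.
- driver: the same cap driver; this origin is the centre of its foot's face, z along the handle.
- cap: the same hub cap; this origin is the centre of its flange's underside, 10 mm below its top, z up.
- scraper: flat steel scraper with a wooden handle, about 225 mm long, lying flat; origin under its middle, x to the blade. Leave it alone.
- pipe_wrench: small pipe wrench with a red handle, about 215 mm long, 20 mm thick, lying flat; origin under its middle, x to the jaws. Leave it alone.
- screwdriver: screwdriver with an orange handle, 190 mm long, 26 mm thick, lying flat; origin under its middle, x to the tip. Leave it alone.
- socket: deep steel socket standing on end, 34 mm diameter, 64 mm tall; origin at the centre of its underside. Leave it alone.
- grease_tin: yellow and steel tin standing upright, 80 mm diameter, 85 mm tall; origin at the centre of its underside. Leave it alone.
- pliers: pliers with red grips, about 160 mm long, 15 mm thick, lying flat; origin under the pivot. Leave it alone.
- knife: aluminium utility knife, 170 mm long, 12 mm thick, lying flat; origin under its middle. Leave it alone.

How it is judged:
On the way, in this order (a step that is already met when the one before it is completed fails the run):
1. the driver stands upright on the mat, let go (angle between driver_mid's own z axis and vertical below 0.06 rad and z of driver_mid in the frame of mat_top between 0.06 and 0.068 m and x of driver_mid in the frame of mat_top between -0.055 and 0.055 m and y of driver_mid in the frame of mat_top between -0.045 and 0.045 m and contact force between the fingers and driver below 0.1 N), for 0.2 s.
2. the driver, held by the upper half of its handle and square to the hub, presses the cap fully home, flush and level (z of cap_top in the frame of hub_face between 0.008 and 0.0117 m and angle between the z axis of cap_top and the z axis of hub_face, either way round below 0.035 rad and horizontal distance between cap_top and hub_face below 0.004 m and contact force between driver and cap above 1 N and contact force between the fingers and driver above 1 N and z of the grasp point in the frame of driver_mid above 0 m and angle between the z axis of driver_mid and the z axis of hub_face, either way round below 0.1 rad), for 0.1 s.
At the end, for the whole second after the job is handed in: The cap is home: its flange is down on the hub within 1.7 mm, level within 2 degrees and centred within 4 mm. The driver stands upright (within 3.4 degrees) on its foot on the mat, its axis within 55 mm along x and 45 mm along y of the mat's centre, untouched (all of step 1 and z of cap_top in the frame of hub_face between 0.008 and 0.0117 m and angle between the z axis of cap_top and the z axis of hub_face, either way round below 0.035 rad and horizontal distance between cap_top and hub_face below 0.004 m).
It fails at once if the cap is pushed with the gripper or the arm instead of the driver (over 3 N) (contact force between any of the fingers, the arm and cap above 3 N).
It fails at once if one of the other tools is moved by more than 30 mm (distance of any of scraper, pipe_wrench, screwdriver, socket, grease_tin, pliers, knife from where it was at the start of the episode above 0.03 m).
It also fails if it takes over 61 s, if anything falls off the work surface, if the arm or the gripper's body presses on something with over 40 N, if the wrist force passes 120 N, or if a joint passes its speed limit or range.

## Working session

There is one attempt and no reset: what is moved stays moved. The work goes in short steps, Python scripts to look and compute and a tool call to move; the robot and the scene stay as the last step left them, time stands still between calls to the robot, and variables do not carry over. Pictures are saved under pics/ and viewed, about 8 in all and at most 12, crops included, and the job is handed in when it is done.

Besides the shell and the picture viewer there is one more tool, called after ">>>" as name(argument=value, ...) on one line, values as JSON. send_rows: Moves the arm, as the interface text tells. Its arguments: {"type":"object","properties":{"motion":{"type":"string"},"claw":{"type":"number"}},"required":["motion"]}

```bash
mkdir -p pics; ls; python3 - <<'E'
from cell import bot, optics
import cv2,numpy as np
s=bot.read_state(); print(s['position'],s['tool_rot'],s['t'])
for n in('scene','top'):
    p,d=optics.grab_frame(n); m=optics.camera_model(n); print(n,{k:np.round(v,3).tolist() if not isinstance(v,str) else v for k,v in m.items()})
    np.savez(f'pics/{n}0.npz',p=p,d=d)
    cv2.imwrite(f'pics/{n}0.png',cv2.resize(p[...,::-1],(768,576)))
m=optics.camera_model('wrist');print(m)
E
```

```text
pics
[0.14410841 0.60779391 0.23852126] [ 0.0816146   0.70235541 -0.08259442  0.70229203] 0.0
scene {'camera_matrix': [[465.409, 0.0, 254.01], [0.0, 465.409, 192.048], [0.0, 0.0, 1.0]], 'pose': [[0.445, -0.632, 0.635, 1.322], [0.895, 0.33, -0.3, -0.443], [-0.02, 0.702, 0.712, 0.951], [0.0, 0.0, 0.0, 1.0]]}
top {'camera_matrix': [[380.047, 0.0, 259.517], [0.0, 380.047, 187.763], [0.0, 0.0, 1.0]], 'pose': [[0.008, 0.984, -0.181, 0.341], [-1.0, 0.012, 0.02, -0.058], [0.022, 0.18, 0.983, 1.151], [0.0, 0.0, 0.0, 1.0]]}
{'camera_matrix': array([[264.87267626,   0.        , 255.69151387],
       [  0.        , 264.87267626, 188.65522582],
       [  0.        ,   0.        ,   1.        ]]), 'tool_from_camera': array([[-6.98420389e-04,  3.15101695e-01, -9.49057656e-01,
        -1.34252977e-01],
       [ 9.99999724e-01, -1.99408791e-05, -7.42529810e-04,
         1.06973300e-03],
       [-2.52897446e-04, -9.49057913e-01, -3.15101594e-01,
        -8.10101695e-02],
       [ 0.00000000e+00,  0.00000000e+00,  0.00000000e+00,
         1.00000000e+00]])}
```

View pics/top0.png

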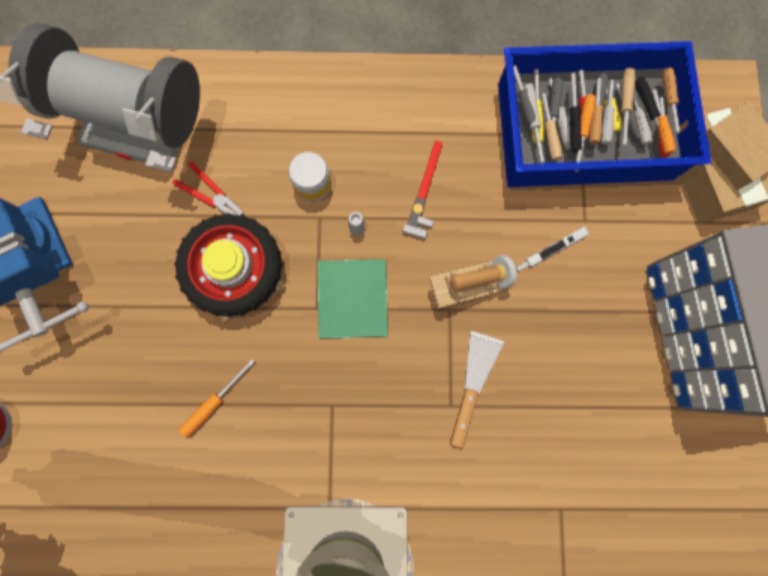

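View pics/scene0.png

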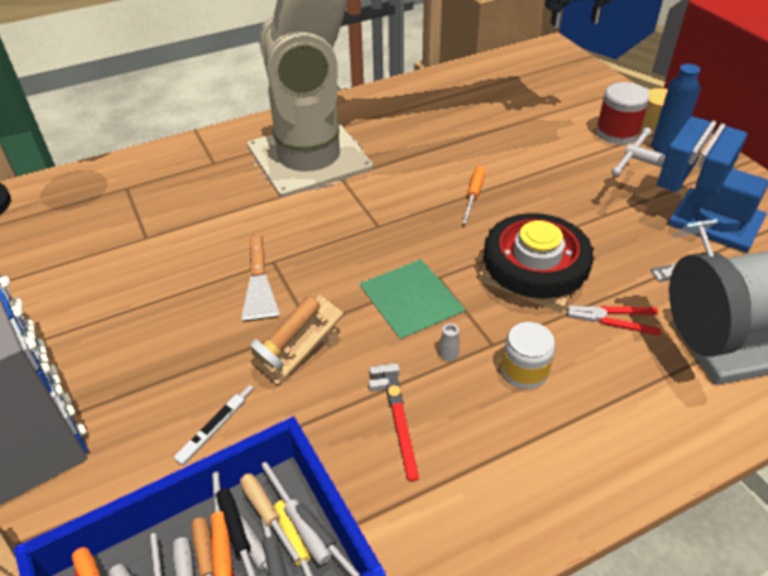

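```bash
cat > h.py <<'E'
from cell import bot, optics
import cv2,numpy as np
from scipy.spatial.transform import Rotation as R
def cam(n,s=None):
    m=optics.camera_model(n); K=m['camera_matrix']
    if n!='wrist': return K,m['pose']
    T=np.eye(4);T[:3,:3]=R.from_quat(s['tool_rot']).as_matrix();T[:3,3]=s['position']
    return K,T@m['tool_from_camera']
def rays(K,T,uv):
    uv=np.asarray(uv,float); d=np.stack([(uv[...,0]-K[0,2])/K[0,0],-(uv[...,1]-K[1,2])/K[1,1],-np.ones(uv.shape[:-1])],-1)
    return d@T[:3,:3].T
def plane(K,T,uv,z):
    d=rays(K,T,uv); return T[:3,3]+d*((z-T[2,3])/d[...,2])[...,None]
def cloud(K,T,dep):
    v,u=np.mgrid[:dep.shape[0],:dep.shape[1]]
    P=T[:3,3]+rays(K,T,np.stack([u,v],-1))*dep[...,None]; P[dep==0]=np.nan; return P
def big(mask):
    c,_=cv2.findContours(mask.astype(np.uint8),cv2.RETR_EXTERNAL,cv2.CHAIN_APPROX_NONE); return max(c,key=cv2.contourArea)[:,0]
def grabw(name):
    s=bot.read_state(); p,d=optics.grab_frame('wrist'); cv2.imwrite(f'pics/{name}.png',p[...,::-1]); np.savez(f'pics/{name}.npz',p=p,d=d,pos=s['position'],rot=s['tool_rot']); return s,p,d
E
python3 - <<'E'
from h import *
s=bot.read_state(); print('toolaxes\n',R.from_quat(s['tool_rot']).as_matrix().round(3))
for n in('top','scene'):
    z=np.load(f'pics/{n}0.npz');p,d=z['p'],z['d'];K,T=cam(n)
    hsv=cv2.cvtColor(p,cv2.COLOR_RGB2HSV);H,S,V=cv2.split(hsv)
    P=cloud(K,T,d)
    g=big((H>60)&(H<90)&(S>80)&(np.nan_to_num(P[...,2],nan=1)<.02)&(np.nan_to_num(P[...,0])>.2))
    q=plane(K,T,g,.004)[:,:2].astype(np.float32)*1000; print(n,'mat',cv2.minAreaRect(q))
    ys=(H>23)&(H<33)&(S>150)&(V>120)&(P[...,2]>.09)&(P[...,2]<.13)&(P[...,0]<.7)
    c=big(ys); q=P[ys]; q=q[q[:,1]>0];print('cap pts',len(q),q.mean(0).round(4),np.percentile(q[:,2],[5,25,50,75,95]).round(4), 'z>.102:',q[q[:,2]>.102].mean(0))
    # red rim / tyre: high points around
    if n=='top':
        t=(V<60)&(P[...,2]>.07)&(P[...,2]<.09)&(P[...,1]>.1)&(P[...,1]<.45); print('tyre circle',cv2.minEnclosingCircle((P[t][:,:2]*1000).astype(np.float32)))
    r=(P[...,2]>.03)&(P[...,0]>.35)&(P[...,0]<.66)&(P[...,1]<-.15)&(P[...,1]>-.45)
    q=P[r]; print('driver n',len(q),q.min(0),q.max(0))
    a=(q[:,:2]*1000).astype(np.float32); print(cv2.minAreaRect(a))
    # slope along
    ax=np.linalg.svd(a-a.mean(0),full_matrices=False)[2][0]; t=(a-a.mean(0))@ax
    print('mean',a.mean(0),'ax',ax)
    for lo in range(-100,100,12):
        k=(t>=lo)&(t<lo+12)
        if k.sum()>3: j=q[k]; w=(a[k]-a.mean(0))@[-ax[1],ax[0]]; print(lo+6,k.sum(),'zmax',j[:,2].max().round(4),'w',w.min().round(1),w.max().round(1), 'top w',w[j[:,2]>j[:,2].max()-.003].mean().round(1))
E
```

```text
toolaxes
 [[-0.     0.231  0.973]
 [-0.001  0.973 -0.231]
 [-1.    -0.001  0.   ]]
top mat ((517.38037109375, -6.063407897949219), (153.7762908935547, 133.52468872070312), 1.7173107862472534)
cap pts 522 [0.5718 0.2331 0.105 ] [0.1005 0.1028 0.1052 0.1072 0.1096] z>.102: [0.57235453 0.23400899 0.1058735 ]
tyre circle ((687.7410278320312, 256.5740966796875), 216.75526428222656)
driver n 1149 [ 0.49409618 -0.32443328  0.0302431 ] [ 0.5963565  -0.1563559   0.11396884]
((547.9060668945312, -242.41741943359375), (64.19081115722656, 164.9935302734375), 17.706893920898438)
mean [ 544.17975 -239.67119] ax [ 0.29892507 -0.95427656]
-82 28 zmax 0.0686 w -27.8 32.9 top w 4.4
-70 86 zmax 0.0718 w -29.8 34.1 top w 2.3
-58 85 zmax 0.0661 w -29.5 33.9 top w 3.1
-46 123 zmax 0.1105 w -29.5 34.4 top w -2.4
-34 93 zmax 0.114 w -29.6 34.1 top w 3.9
-22 70 zmax 0.1099 w -29.2 33.4 top w 0.3
-10 79 zmax 0.1077 w -28.8 34.7 top w 5.8
2 81 zmax 0.0999 w -29.0 34.5 top w 2.9
14 82 zmax 0.0975 w -29.3 34.4 top w 3.5
26 67 zmax 0.0893 w -28.5 35.0 top w 4.0
38 68 zmax 0.0853 w -21.4 27.3 top w 2.7
50 57 zmax 
[... 560 characters left out ...]
43317794799805)
mean [ 562.18726 -239.39096] ax [-0.2847365  0.9586058]
-82 32 zmax 0.0826 w -22.5 38.4 top w 7.1
-70 185 zmax 0.0852 w -25.1 40.0 top w 6.5
-58 72 zmax 0.0728 w -24.1 18.8 top w 4.1
-46 67 zmax 0.0772 w -19.1 21.3 top w 8.5
-34 95 zmax 0.0837 w -15.7 21.4 top w 10.7
-22 74 zmax 0.0871 w -20.3 21.3 top w 8.9
-10 112 zmax 0.0932 w -22.0 22.2 top w 7.8
2 141 zmax 0.0979 w -22.6 20.6 top w 8.3
14 131 zmax 0.1036 w -22.3 23.0 top w 8.4
26 143 zmax 0.1107 w -24.4 20.6 top w 8.6
38 145 zmax 0.111 w -21.9 20.8 top w 10.0
50 79 zmax 0.1084 w -22.3 15.4 top w 8.9
62 75 zmax 0.0637 w -21.1 23.3 top w 3.2
74 107 zmax 0.0697 w -20.5 42.6 top w 6.1
86 12 zmax 0.0664 w -19.0 42.0 top w 9.8
```

>>> send_rows(motion="-20 -315 440 0.3; -20 -315 440 0.6; -20 -315 440 1.03; -20 -315 440 1.03; -20 -315 440 1.03; -20 -315 440 1.03; -20 -315 440 1.03; -20 -315 440 1.03; -20 -315 440 1.03; -20 -315 440 1.03; -20 -712 586 1.03; -20 -712 586 1.03; -20 -712 586 1.03; -20 -712 586 1.03; -20 -712 586 1.03; -20 -712 586 1.03; -20 -712 586 1.03; -20 -712 586 1.03; -20 -712 586 1.03; -20 -712 586 1.03", claw=1)

```text
t: 2.1
position: [0.5487, -0.2265, 0.259]
tool_rot: [0.418, 0.569, -0.421, 0.57]
contact_force: [-0.4, -0.5, -0.1]
finger_gap: 0.996
```

```bash
python3 - <<'E'
from h import *
s,p,d=grabw('w1'); print(s['position'],R.from_quat(s['tool_rot']).as_matrix().round(3).tolist())
K,T=cam('wrist',s);P=cloud(K,T,d)
u=np.array([-.303,.953]);n=np.array([.953,.303])
c=np.array([.551,-.241])
A=(P[...,:2]-c)@u; B=(P[...,:2]-c)@n
for lo in range(-90,90,10):
    k=(A*1000>=lo)&(A*1000<lo+10)&(abs(B)<.045)&(P[...,2]>.05)
    if k.sum()>5:
        zz=P[k][:,2]; zm=np.percentile(zz,98); b=B[k]*1000; t=zz>zm-.006
        print(lo+5,k.sum(),zm.round(4),'w of top',b[t].min().round(1),b[t].max().round(1),b[t].mean().round(1))
E
```

```text
[ 0.54865918 -0.22652408  0.25899796] [[-0.001, 0.955, 0.296], [-0.003, 0.296, -0.955], [-1.0, -0.002, 0.003]]
-75 168 0.0829 w of top -21.7 15.6 -3.3
-65 458 0.0835 w of top -22.9 16.8 -2.9
-55 338 0.0742 w of top -16.4 9.1 -3.1
-45 148 0.0782 w of top -13.4 6.4 -3.6
-35 209 0.0814 w of top -14.3 9.0 -3.5
-25 181 0.0862 w of top -13.8 7.6 -3.3
-15 143 0.0906 w of top -14.6 7.6 -3.3
-5 157 0.0948 w of top -15.4 6.3 -3.8
5 474 0.3305 w of top -42.1 44.9 -4.3
15 1173 0.3321 w of top -40.6 44.9 0.9
25 8529 0.3432 w of top -31.1 36.9 3.0
35 9335 0.3494 w of top -25.9 31.5 2.6
45 554 0.1112 w of top -15.5 7.4 -3.6
55 506 0.0975 w of top -13.7 6.4 -3.5
65 416 0.0642 w of top -35.8 27.9 -3.7
75 450 0.0681 w of top -35.6 27.5 -3.0
85 210 0.0686 w of top -35.0 27.2 -5.0
```

View pics/w1.png

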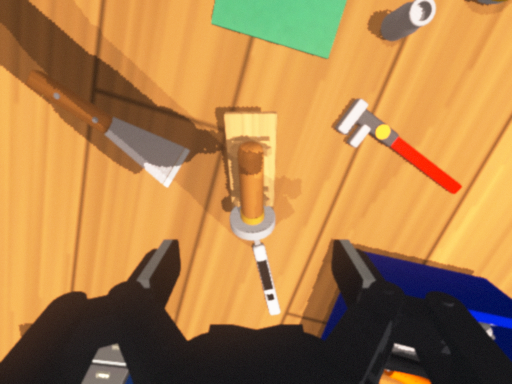

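>>> send_rows(motion="20 -6 -11 0; 50 -6 -11 0; 80 -6 -11 0; 100 -6 -11 0; 100 -6 -11 0; 100 -6 -11 0; 100 -6 -11 0")

```text
t: 2.85
position: [0.5418, -0.2109, 0.1607]
tool_rot: [0.418, 0.57, -0.417, 0.571]
contact_force: [-1.0, 0.8, 0.0]
finger_gap: 1.003
```

```bash
python3 - <<'E'
from h import *
s,p,d=grabw('w2'); print(s['position'],s['joint_velocities'].round(3) if hasattr(s['joint_velocities'],'round') else s['joint_velocities'])
K,T=cam('wrist',s);P=cloud(K,T,d)
u=np.array([-.303,.953]);n=np.array([.953,.303])
c=np.array([.551,-.241])
A=(P[...,:2]-c)@u; B=(P[...,:2]-c)@n
for lo in range(-80,90,5):
    k=(A*1000>=lo)&(A*1000<lo+5)&(abs(B)<.035)&(P[...,2]>.05)&(P[...,2]<.13)
    if k.sum()>5:
        zz=P[k][:,2]; zm=np.percentile(zz,98); b=B[k]*1000; t=zz>zm-.005
        print(lo+2.5,k.sum(),zm.round(4),'w of top',b[t].min().round(1),b[t].max().round(1),b[t].mean().round(1))
E
```

```text
[ 0.54184054 -0.21086538  0.16068574] [ 0.004 -0.001  0.003 -0.001 -0.002 -0.003  0.004]
-77.5 84 0.0811 w of top -19.6 11.7 -3.5
-72.5 135 0.0834 w of top -19.2 12.5 -3.4
-67.5 315 0.0841 w of top -20.1 13.4 -3.2
-62.5 552 0.0784 w of top -27.5 20.6 -3.1
-57.5 420 0.0721 w of top -25.8 18.9 -3.0
-52.5 201 0.0748 w of top -15.4 7.6 -3.3
-47.5 117 0.0755 w of top -14.3 7.5 -3.4
-42.5 99 0.0776 w of top -14.1 6.5 -3.3
-37.5 138 0.0799 w of top -13.9 6.4 -3.7
-32.5 165 0.0819 w of top -12.7 7.3 -2.8
-27.5 172 0.0843 w of top -13.4 7.1 -3.3
-22.5 107 0.0864 w of top -14.1 6.1 -3.5
-17.5 108 0.0887 w of top -14.0 7.0 -3.4
-12.5 114 0.0908 w of top -13.8 6.9 -3.5
-7.5 107 0.0926 w of top -13.6 6.7 -3.4
-2.5 120 0.0953 w of top -14.2 6.6 -3.7
2.5 132 0.0972 w of top -13.9 7.4 -3.2
7.5 134 0.0997 w of top -14.6 5.6 -3.8
12.5 137 0.1014 w of top -14.3 6.4 -3.6
17.5 156 0.1038 w of top -14.1 6.3 -3.6
22.5 156 0.1059 w of top -13.8 7.0 -3.5
27.5 164 0.108 w of top -13.6 6.1 -3.8
32.5 192 0.1101 w of top -14.9 6.7 -3.6
37.5 371 0.1113 w of top -13.9 6.7 -3.7
42.5 484 0.1115 w of top -14.5 6.6 -3.9
47.5 784 0.1086 w of top -15.5 8.2 -3.8
52.5 673 0.098 w of top -13.7 6.9 -3.9
57.5 324 0.0605 w of top -34.8 28.2 -3.3
62.5 362 0.0624 w of top -34.8 27.9 -3.2
67.5 368 0.0644 w of top -34.8 27.4 -3.9
72.5 360 0.0664 w of top -34.7 28.0 -3.4
77.5 415 0.0682 w of top -34.8 27.4 -3.8
82.5 452 0.0681 w of top -34.7 27.4 -3.1
```

View pics/w2.png

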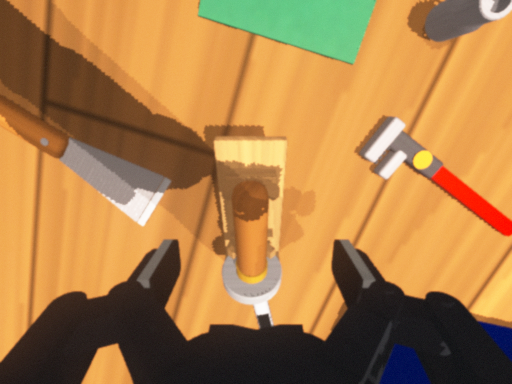

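>>> send_rows(motion="10 -3.7 10 0; 30 -3.7 10 0; 50 -3.7 10 0; 70 -3.7 10 0; 84 -3.7 10 0; 84 -3.7 10 0; 84 -3.7 10 0; 84 -3.7 10 0")

```text
t: 3.7
position: [0.5411, -0.2223, 0.0763]
tool_rot: [0.418, 0.57, -0.417, 0.571]
contact_force: [-0.5, -0.1, 0.6]
finger_gap: 1.004
```

>>> send_rows(motion="0 0 0 0; 0 0 0 0; 0 0 0 0; 0 0 0 0; 0 0 0 0; 0 0 0 0; 0 0 0 0; 0 0 0 0", claw=-1)

```text
t: 4.5
position: [0.5406, -0.2216, 0.0753]
tool_rot: [0.417, 0.571, -0.417, 0.571]
contact_force: [-0.6, 2.8, 2.6]
finger_gap: 0.332
```

>>> send_rows(motion="-20 0 0 0; -50 0 0 0; -80 0 0 0; -100 0 0 0; -100 0 0 0; -100 0 0 0; -100 0 0 0")

```text
t: 5.2
position: [0.5397, -0.2213, 0.1734]
tool_rot: [0.417, 0.572, -0.418, 0.57]
contact_force: [-0.2, -0.8, -4.0]
finger_gap: 0.331
```

```bash
cat >> h.py <<'E'
def scene(name,crop=None):
    p,d=optics.grab_frame('scene'); q=p if crop is None else p[crop[1]:crop[3],crop[0]:crop[2]]
    f=min(800/q.shape[1],600/q.shape[0]); cv2.imwrite(f'pics/{name}.png',cv2.resize(q[...,::-1],None,fx=f,fy=f)); np.savez(f'pics/{name}.npz',p=p,d=d); return p,d
E
python3 - <<'E'
from h import *
print(bot.read_state()); scene('s1',(80,60,360,270))
E
```

```text
{'t': 5.2, 'joint_positions': array([-0.29032155,  0.34412872,  0.73907207,  1.69251324, -0.24555122,
        1.20322254,  0.81727693]), 'joint_velocities': array([ 0.0014309 ,  0.00348028, -0.00040974, -0.00371184,  0.00083298,
        0.00323827, -0.00133697]), 'joint_efforts': array([ 5.64162957e-02, -5.08402383e+01,  1.04637712e+01, -3.85386372e+01,
        1.64241660e-01, -1.73309566e-01,  3.01212203e-03]), 'position': array([ 0.53969881, -0.2213372 ,  0.1734314 ]), 'tool_rot': array([ 0.41702446,  0.57168685, -0.4177108 ,  0.56989686]), 'contact_force': array([-0.21287375, -0.80977031, -3.99151751]), 'wrist_torque': array([ 0.22032599,  0.07244596, -0.03968049]), 'finger_gap': 0.3305945732849373}
```

View pics/s1.png

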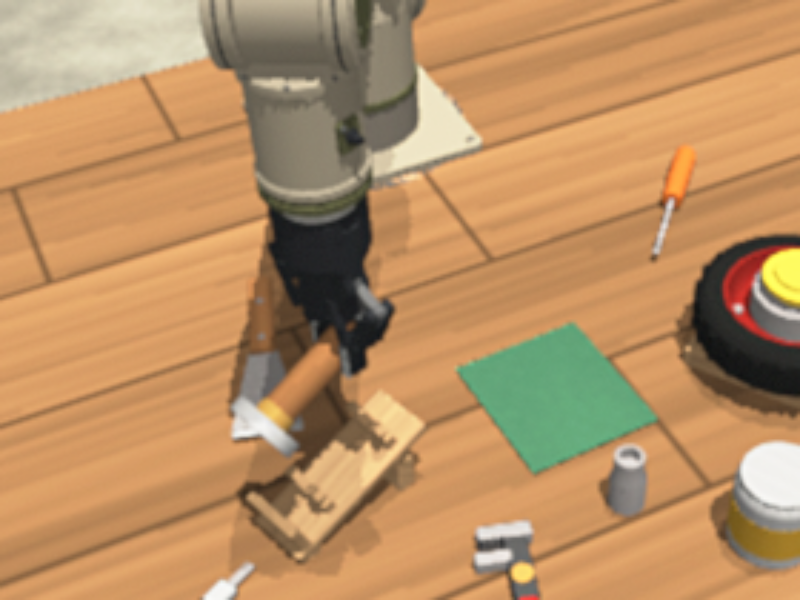

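>>> send_rows(motion="0 10 -40 0; 0 20 -80 0; 0 30 -120 0; 0 40 -160 0; 0 47.6 -200 0; 30 47.6 -211.5 0; 60 47.6 -211.5 0; 70 47.6 -211.5 0; 70 47.6 -211.5 0; 70 47.6 -211.5 0; 70 47.6 -211.5 0")

```text
t: 6.35
position: [0.5228, -0.0063, 0.1065]
tool_rot: [0.418, 0.57, -0.417, 0.571]
contact_force: [0.6, -0.7, -3.1]
finger_gap: 0.334
```

>>> send_rows(motion="0 0 0 0; 0 0 0 0; 0 0 0 0; 0 0 0 0; 0 0 0 0; 0 0 0 0", claw=-0.42)

```text
t: 6.95
position: [0.5218, -0.0058, 0.1053]
tool_rot: [0.417, 0.571, -0.417, 0.571]
contact_force: [-0.1, -0.9, -4.7]
finger_gap: 0.331
```

```bash
python3 - <<'E'
from h import *
s=bot.read_state(); print(s['position'],s['contact_force'],s['wrist_torque'],s['finger_gap'])
E
```

```text
[ 0.52179506 -0.00580745  0.10527746] [-0.08125368 -0.86145357 -4.69802525] [ 0.19668208  0.06676728 -0.04377584] 0.33086938292104895
```

>>> send_rows(motion="0 0 0 0; 0 0 0 0; 0 0 0 0; 0 0 0 0", claw=-0.36)

```text
t: 7.35
position: [0.5218, -0.0058, 0.1053]
tool_rot: [0.417, 0.571, -0.417, 0.571]
contact_force: [-0.2, -0.3, -3.9]
finger_gap: 0.333
```

```bash
python3 - <<'E'
from h import *
s=bot.read_state(); print(s['position'],s['contact_force'],s['wrist_torque'],s['finger_gap'])
E
```

```text
[ 0.52180127 -0.00581707  0.10526581] [-0.22956528 -0.28081449 -3.88535251] [ 0.19557584  0.0970167  -0.00999775] 0.33258353222158693
```

>>> send_rows(motion="0 0 0 0; 0 0 0 0; 0 0 0 0", claw=-0.345)

```text
t: 7.65
position: [0.5218, -0.0058, 0.1053]
tool_rot: [0.417, 0.571, -0.417, 0.571]
contact_force: [-0.5, 0.1, -3.1]
finger_gap: 0.329
```

```bash
python3 - <<'E'
from h import *
s=bot.read_state(); print(s['position'],s['contact_force'],s['wrist_torque'],s['finger_gap'])
E
```

```text
[ 0.52181339 -0.00584023  0.10526842] [-0.54498087  0.11215029 -3.07719627] [ 0.16384083  0.06949224 -0.01495975] 0.32897291141549867
```

>>> send_rows(motion="0 0 0 0; 0 0 0 0; 0 0 0 0", claw=-0.335)

```text
t: 7.95
position: [0.5218, -0.0058, 0.1053]
tool_rot: [0.417, 0.571, -0.417, 0.571]
contact_force: [0.2, 0.2, -3.6]
finger_gap: 0.34
```

```bash
cat > st.py <<'E'
from h import *
s=bot.read_state(); print(s['t'],s['position'].round(4),s['contact_force'].round(1),s['wrist_torque'].round(3),round(s['finger_gap'],4))
E
python3 st.py
```

```text
7.95 [ 0.5218 -0.0058  0.1053] [ 0.2  0.2 -3.6] [ 0.205  0.049 -0.02 ] 0.3397
```

>>> send_rows(motion="0 0 0 0; 0 0 0 0", claw=-0.325)

```text
t: 8.15
position: [0.5218, -0.0058, 0.1053]
tool_rot: [0.417, 0.571, -0.417, 0.571]
contact_force: [0.1, -0.7, -2.9]
finger_gap: 0.34
```

```bash
python3 st.py
```

```text
8.15 [ 0.5218 -0.0058  0.1053] [ 0.1 -0.7 -2.9] [ 0.199  0.051 -0.019] 0.3397
```

>>> send_rows(motion="0 0 0 0; 0 0 0 0", claw=-0.315)

```text
t: 8.35
position: [0.5218, -0.0059, 0.1053]
tool_rot: [0.417, 0.571, -0.417, 0.571]
contact_force: [0.1, 0.3, -3.5]
finger_gap: 0.341
```

```bash
python3 st.py
```

```text
8.35 [ 0.5218 -0.0059  0.1053] [ 0.1  0.3 -3.5] [0.167 0.048 0.047] 0.3409
```

>>> send_rows(motion="0 0 0 0; 0 0 0 0", claw=-0.305)

```text
t: 8.55
position: [0.5218, -0.0059, 0.1053]
tool_rot: [0.417, 0.571, -0.417, 0.571]
contact_force: [-0.6, 0.3, -3.5]
finger_gap: 0.353
```

```bash
python3 st.py
```

```text
8.55 [ 0.5218 -0.0059  0.1053] [-0.6  0.3 -3.5] [ 0.147 -0.055 -0.015] 0.3531
```

>>> send_rows(motion="0 0 0 0; 0 0 0 0; 0 0 0 0")

```text
t: 8.85
position: [0.5218, -0.0058, 0.1053]
tool_rot: [0.417, 0.571, -0.417, 0.571]
contact_force: [0.0, 0.3, -4.4]
finger_gap: 0.348
```

```bash
python3 st.py; python3 - <<'E'
from h import *
scene('s2',(190,90,390,240))
E
```

```text
8.85 [ 0.5218 -0.0058  0.1053] [ 0.   0.3 -4.4] [-0.014 -0.    -0.021] 0.3479
```

View pics/s2.png

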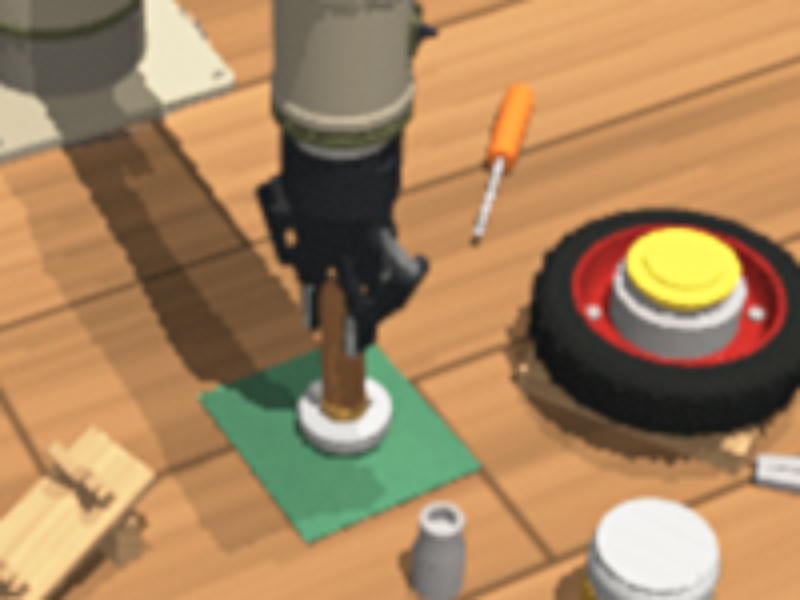

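>>> send_rows(motion="4 0 0 0; 8 0 0 0; 11 0 0 0; 14 0 0 0; 14 0 0 0; 14 0 0 0")

```text
t: 9.5
position: [0.5225, -0.0052, 0.092]
tool_rot: [0.418, 0.571, -0.417, 0.571]
contact_force: [-2.4, 2.8, 7.0]
finger_gap: 0.347
```

>>> send_rows(motion="2 0 0 0; 4 0 0 0; 4 0 0 0; 4 0 0 0")

```text
t: 9.9
position: [0.5225, -0.0053, 0.0881]
tool_rot: [0.418, 0.571, -0.417, 0.571]
contact_force: [-2.3, 1.5, 8.6]
finger_gap: 0.349
```

```bash
python3 st.py
```

```text
9.9 [ 0.5225 -0.0053  0.0881] [-2.3  1.5  8.6] [0.388 0.662 0.004] 0.3488
```

>>> send_rows(motion="0 0 0 0; 0 0 0 0; 0 0 0 0; 0 0 0 0", claw=-0.2)

```text
t: 10.3
position: [0.5218, -0.0059, 0.0872]
tool_rot: [0.417, 0.571, -0.417, 0.571]
contact_force: [-0.9, -0.7, 0.1]
finger_gap: 0.403
```

```bash
python3 st.py; python3 - <<'E'
from h import *
scene('s3',(190,90,390,240)); s,p,d=grabw('w3')
E
```

```text
10.3 [ 0.5218 -0.0059  0.0872] [-0.9 -0.7  0.1] [-0.044 -0.024 -0.028] 0.4026
```

View pics/s3.png

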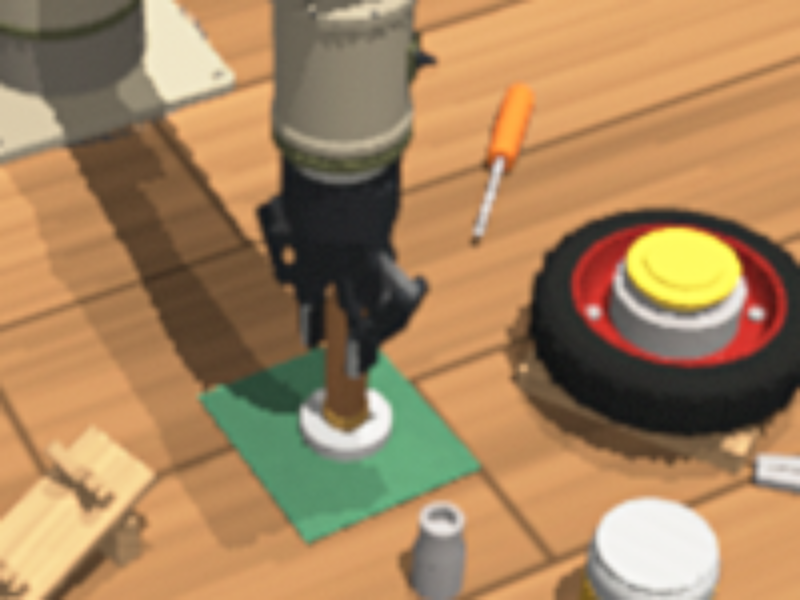

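>>> send_rows(motion="0 0 0 0; 0 0 0 0; 0 0 0 0; 0 0 0 0; 0 0 0 0; 0 0 0 0", claw=0.3)

```text
t: 11.0
position: [0.5218, -0.0058, 0.0873]
tool_rot: [0.417, 0.571, -0.417, 0.571]
contact_force: [-0.5, 0.6, -0.3]
finger_gap: 0.646
```

>>> send_rows(motion="-30 0 0 0; -60 0 0 0; -100 0 0 0; -125 0 0 0; -125 40 -70 0; -125 80 -140 0; -125 124 -212 0; -125 124 -212 0; -125 124 -212 0; -125 124 -212 0; -125 124 -212 0; -125 124 -212 0; -125 124 -212 0; -125 124 -212 0")

```text
t: 12.4
position: [0.5759, 0.2327, 0.2126]
tool_rot: [0.418, 0.57, -0.418, 0.57]
contact_force: [0.3, 1.1, 0.4]
finger_gap: 0.644
```

```bash
cat > cap.py <<'E'
from h import *
import sys
s,p,d=grabw(sys.argv[1]); print(s['position'],s['joint_positions'].round(2))
K,T=cam('wrist',s);P=cloud(K,T,d)
H,S,V=cv2.split(cv2.cvtColor(p,cv2.COLOR_RGB2HSV))
m=(H>22)&(H<34)&(S>140)&(V>100)&(P[...,2]>.085)&(P[...,2]<.12)
m=cv2.morphologyEx(m.astype(np.uint8),cv2.MORPH_OPEN,np.ones((3,3),np.uint8))>0
c=big(m); q=P[m]; print(m.sum(),np.percentile(q[:,2],[5,25,50,75,95]).round(4)); 
top=q[q[:,2]>np.percentile(q[:,2],50)-.001]
A=np.c_[top[:,:2],np.ones(len(top))];co=np.linalg.lstsq(A,top[:,2],rcond=None)[0];print('top slope',co[:2].round(3))
zt=np.median(q[:,2])
for z in (zt,zt-.005): w=plane(K,T,c,z)[:,:2].astype(np.float32)*1000; print('outline z',z.round(4),cv2.fitEllipse(w),cv2.minEnclosingCircle(w))
g=(P[...,2]>.079)&(P[...,2]<.093)&(S<60)&(np.hypot(*(P[...,:2]-q[:,:2].mean(0)).transpose(2,0,1))<.052)
w=P[g]; print('hub',g.sum(),np.median(w[:,2]).round(4),cv2.minEnclosingCircle((w[:,:2]*1000).astype(np.float32)))
E
python3 cap.py w4
python3 - <<'E'
from h import *
# driver standing: scene + top depth
for n in('scene','top'):
    p,d=optics.grab_frame(n);K,T=cam(n);P=cloud(K,T,d)
    k=(P[...,2]>.012)&(abs(P[...,0]-.52)<.05)&(abs(P[...,1]+.005)<.05); q=P[k]
    f=q[q[:,2]<.024];h=q[(q[:,2]>.03)&(q[:,2]<.115)]
    print(n,len(q),'zmax',q[:,2].max().round(4),'foot',cv2.minEnclosingCircle((f[:,:2]*1000).astype(np.float32)))
    for a,b in((.03,.06),(.06,.09),(.09,.12),(.12,.14)):
        j=q[(q[:,2]>a)&(q[:,2]<b)]; print(a,j.mean(0).round(4))
E
```

```text
[0.57585129 0.23268954 0.21263615] [-0.87  0.36  0.52  1.54 -0.19  1.29 -0.01]
4567 [0.102  0.1029 0.1051 0.1069 0.1078]
top slope [ 0.003 -0.007]
outline z 0.1051 ((572.8334350585938, 238.3962860107422), (72.90341186523438, 74.43991088867188), 20.896530151367188) ((572.749267578125, 238.4307861328125), 37.69430160522461)
outline z 0.1001 ((573.2723999023438, 236.89779663085938), (74.41057586669922, 75.9788589477539), 20.896190643310547) ((573.1864624023438, 236.93299865722656), 38.47358322143555)
hub 931 0.0854 ((573.2260131835938, 237.5596466064453), 44.67197799682617)
scene 574 zmax 0.1333 foot ((526.0682373046875, 1.731671690940857), 33.2888298034668)
0.03 [ 0.5348 -0.0018  0.0452]
0.06 [ 0.5347 -0.0024  0.0754]
0.09 [ 0.5347 -0.002   0.1057]
0.12 [5.283e-01 5.000e-04 1.273e-01]
top 357 zmax 0.1348 foot ((520.7172241210938, 1.0368425846099854), 31.887802124023438)
0.03 [ 0.5103 -0.0029  0.0416]
0.06 [ 0.5089 -0.0015  0.0761]
0.09 [ 0.5106 -0.0046  0.1075]
0.12 [0.5193 0.0006 0.1301]
```

View pics/w4.png

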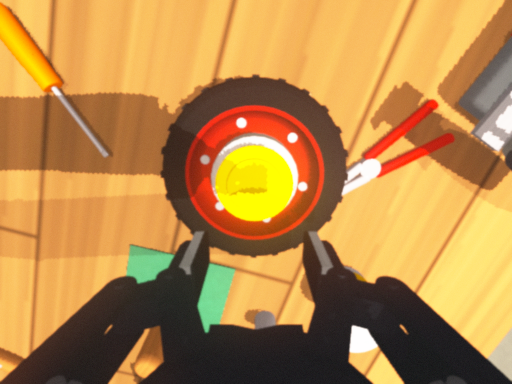

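>>> send_rows(motion="0 -40 70 0; 0 -80 140 0; 0 -124 205 0; 0 -124 205 0; 0 -124 205 0; 0 -124 205 0; 0 -124 205 0; 0 -124 205 0; 0 -124 205 0; 0 -124 205 0")

```text
t: 13.55
position: [0.5198, 0.0018, 0.2121]
tool_rot: [0.417, 0.571, -0.417, 0.571]
contact_force: [0.3, 0.2, 0.1]
finger_gap: 0.649
```

```bash
python3 - <<'E'
from h import *
s,p,d=grabw('w5'); print(s['position']); K,T=cam('wrist',s);P=cloud(K,T,d)
c0=np.array([.523,0]); r=np.hypot(P[...,0]-c0[0],P[...,1]-c0[1])
k=(P[...,2]>.012)&(P[...,2]<.15)&(r<.05); q=P[k]; print(len(q),q[:,2].max())
f=q[(q[:,2]<.026)]; 
fm=((P[...,2]>.012)&(P[...,2]<.15)&(r<.05)); 
print('foot circ',cv2.minEnclosingCircle((f[:,:2]*1000).astype(np.float32)),np.percentile(f[:,2],[10,50,90]).round(4))
t=q[q[:,2]>.127]; print('handle top',len(t),t.mean(0).round(4),cv2.minEnclosingCircle((t[:,:2]*1000).astype(np.float32)))
for a in np.arange(.03,.12,.02):
    j=q[(q[:,2]>a)&(q[:,2]<a+.02)]; print(a.round(2),len(j),j.mean(0).round(4))
H,S,V=cv2.split(cv2.cvtColor(p,cv2.COLOR_RGB2HSV))
g=big((H>60)&(H<90)&(S>80)&(abs(P[...,2])<.02)); w=plane(K,T,g,.004)[:,:2].astype(np.float32)*1000; print('mat',cv2.minAreaRect(w))
E
```

```text
[0.51983041 0.00182642 0.2121135 ]
2543 0.13332000317634543
foot circ ((520.0070190429688, 3.4426426887512207), 32.05528259277344) [0.0164 0.0175 0.0185]
handle top 717 [0.5196 0.0046 0.1308] ((519.7796020507812, 3.5311129093170166), 13.78221607208252)
0.03 90 [0.516  0.0146 0.0391]
0.05 98 [0.5165 0.0151 0.0601]
0.07 122 [0.516  0.0149 0.0806]
0.09 149 [0.5161 0.015  0.1007]
0.11 400 [0.5177 0.0108 0.1243]
mat ((518.0523681640625, -1.9556121826171875), (156.5399932861328, 136.60536193847656), 2.3938448429107666)
```

>>> send_rows(motion="30 0.5 -1.6 0; 60 0.5 -1.6 0; 90 0.5 -1.6 0; 110 0.5 -1.6 0; 124 0.5 -1.6 0; 124 0.5 -1.6 0; 124 0.5 -1.6 0; 124 0.5 -1.6 0")

```text
t: 14.4
position: [0.5205, 0.0026, 0.0894]
tool_rot: [0.418, 0.57, -0.417, 0.571]
contact_force: [-0.1, 0.8, 0.7]
finger_gap: 0.648
```

>>> send_rows(motion="0 0 0 0; 0 0 0 0; 0 0 0 0; 0 0 0 0; 0 0 0 0; 0 0 0 0; 0 0 0 0; 0 0 0 0", claw=-1)

```text
t: 15.2
position: [0.5201, 0.0026, 0.0891]
tool_rot: [0.418, 0.571, -0.417, 0.571]
contact_force: [-2.5, -0.5, 5.9]
finger_gap: 0.337
```

>>> send_rows(motion="-20 0 0 0; -60 0 0 0; -100 0 0 0; -135 0 0 0; -140 0 0 0; -140 0 0 0; -140 0 0 0; -140 0 0 0")

```text
t: 16.0
position: [0.5188, 0.0025, 0.2266]
tool_rot: [0.417, 0.571, -0.418, 0.57]
contact_force: [0.4, -0.9, -3.4]
finger_gap: 0.338
```

```bash
python3 st.py
```

```text
16.0 [0.5188 0.0025 0.2266] [ 0.4 -0.9 -3.4] [-0.035  0.028 -0.005] 0.3376
```

>>> send_rows(motion="0 20 -35 0; 0 45 -75 0; 0 70 -115 0; 0 95 -160 0; 0 115 -195 0; 0 123 -207 0; 0 123 -207 0; 0 123 -207 0; 0 123 -207 0; 0 123 -207 0; 0 123 -207 0")

```text
t: 17.1
position: [0.5742, 0.2361, 0.2285]
tool_rot: [0.418, 0.571, -0.418, 0.57]
contact_force: [-0.7, 0.2, -3.0]
finger_gap: 0.335
```

```bash
python3 st.py; python3 - <<'E'
from h import *
# tilt from cloud of handle + foot
p,d=scene('s4',(260,60,400,165))
s,p,d=grabw('w6');K,T=cam('wrist',s);P=cloud(K,T,d)
r=np.hypot(P[...,0]-.5732,P[...,1]-.237)
q=P[(r<.05)&(P[...,2]>.135)&(P[...,2]<.21)]
f=q[q[:,2]<.17]; print('wrist foot',len(f),f.min(0).round(3),f.max(0).round(3),cv2.minEnclosingCircle((f[:,:2]*1000).astype(np.float32)))
E
```

```text
17.1 [0.5742 0.2361 0.2285] [-0.7  0.2 -3. ] [ 0.033  0.031 -0.027] 0.3355
wrist foot 2820 [0.542 0.208 0.144] [0.606 0.269 0.17 ] ((574.0148315429688, 237.0484619140625), 32.086978912353516)
```

View pics/s4.png

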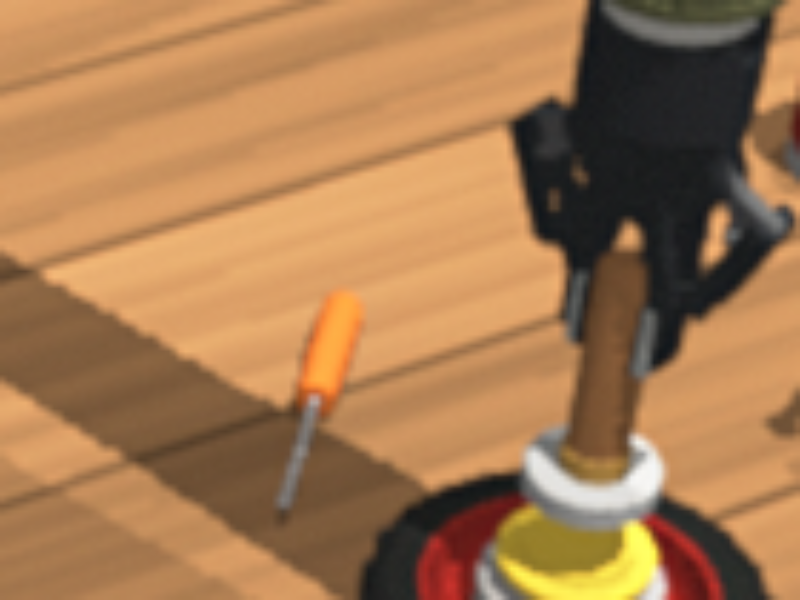

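>>> send_rows(motion="10 -0.7 0 0; 20 -0.7 0 0; 26 -0.7 0 0; 31 -0.7 0 0; 31 -0.7 0 0; 31 -0.7 0 0")

```text
t: 17.8
position: [0.5736, 0.2368, 0.1973]
tool_rot: [0.417, 0.571, -0.417, 0.571]
contact_force: [0.6, -1.0, -3.6]
finger_gap: 0.343
```

>>> send_rows(motion="2 0 0 0; 4 0 0 0; 6 0 0 0; 6 0 0 0")

```text
t: 18.2
position: [0.5737, 0.2369, 0.1915]
tool_rot: [0.418, 0.571, -0.417, 0.571]
contact_force: [0.8, -0.2, -3.1]
finger_gap: 0.335
```

>>> send_rows(motion="1 0 0 0; 2 0 0 0; 3 0 0 0; 3 0 0 0")

```text
t: 18.6
position: [0.5741, 0.237, 0.1893]
tool_rot: [0.418, 0.571, -0.417, 0.571]
contact_force: [-0.8, -0.1, 4.1]
finger_gap: 0.34
```

>>> send_rows(motion="1 0 0 0; 2 0 0 0; 3 0 0 0; 4 0 0 0; 4 0 0 0")

```text
t: 19.1
position: [0.5729, 0.2367, 0.1834]
tool_rot: [0.417, 0.571, -0.418, 0.571]
contact_force: [0.6, 0.0, -3.8]
finger_gap: 0.341
```

>>> send_rows(motion="1 0 0 0; 2 0 0 0; 3 0 0 0; 4 0 0 0; 4 0 0 0")

```text
t: 19.6
position: [0.5734, 0.2368, 0.1813]
tool_rot: [0.418, 0.571, -0.417, 0.571]
contact_force: [-4.4, -1.3, 6.7]
finger_gap: 0.34
```

>>> send_rows(motion="1 0 0 0; 2 0 0 0; 2 0 0 0; 2 0 0 0; 2 0 0 0")

```text
t: 20.1
position: [0.5735, 0.2369, 0.1812]
tool_rot: [0.418, 0.571, -0.417, 0.571]
contact_force: [-10.9, -4.0, 21.6]
finger_gap: 0.333
```

```bash
python3 st.py
```

```text
20.1 [0.5735 0.2369 0.1812] [-10.9  -4.   21.6] [-0.997  2.763  0.   ] 0.3327
```

>>> send_rows(motion="-4 0 0 0; -10 0 0 0; -30 0 0 0; -55 0 0 0; -57 -20 35 0; -57 -45 75 0; -57 -70 115 0; -57 -95 160 0; -57 -115 195 0; -57 -122 208 0; -57 -122 208 0; -57 -122 208 0; -57 -122 208 0; -57 -122 208 0; -57 -122 208 0")

```text
t: 21.6
position: [0.5204, 0.0025, 0.2351]
tool_rot: [0.417, 0.571, -0.417, 0.571]
contact_force: [0.4, 0.4, -2.6]
finger_gap: 0.333
```

```bash
python3 st.py; python3 - <<'E'
from h import *
for n in('scene','top'):
    p,d=optics.grab_frame(n);K,T=cam(n);P=cloud(K,T,d)
    if n=='scene':
        q=p[90:210,240:400]; cv2.imwrite('pics/s5.png',cv2.resize(q[...,::-1],None,fx=5,fy=5))
    H,S,V=cv2.split(cv2.cvtColor(p,cv2.COLOR_RGB2HSV))
    for nm,p_,P_ in (('after',p,P),('before',np.load(f'pics/{n}0.npz')['p'],cloud(K,T,np.load(f'pics/{n}0.npz')['d']))):
        H,S,V=cv2.split(cv2.cvtColor(p_,cv2.COLOR_RGB2HSV)); r=np.hypot(P_[...,0]-.575,P_[...,1]-.236)
        q=P_[(r<.02)]; A=np.c_[q[:,:2]-q[:,:2].mean(0),np.ones(len(q))]; print(n,nm,len(q),np.linalg.lstsq(A,q[:,2],rcond=None)[0].round(4))
E
```

```text
21.6 [0.5204 0.0025 0.2351] [ 0.4  0.4 -2.6] [-0.031  0.017  0.031] 0.3333
scene after 107 [-0.003   0.0045  0.0938]
scene before 105 [0.0032 0.0082 0.1051]
top after 155 [-0.0028 -0.0127  0.0957]
top before 158 [ 0.0278 -0.0132  0.1071]
```

View pics/s5.png

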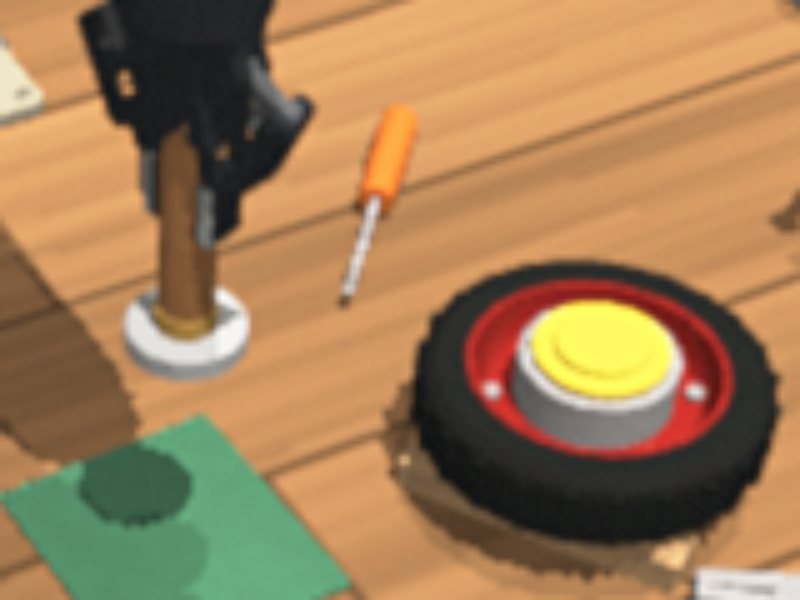

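>>> send_rows(motion="30 0 0 0; 70 0 0 0; 110 0 0 0; 130 0 0 0; 140 0 0 0; 143 0 0 0; 143 0 0 0; 143 0 0 0")

```text
t: 22.5
position: [0.5212, 0.0018, 0.0935]
tool_rot: [0.418, 0.57, -0.417, 0.571]
contact_force: [-0.6, -0.1, -3.5]
finger_gap: 0.333
```

>>> send_rows(motion="1 0 0 0; 2 0 0 0; 3 0 0 0; 3 0 0 0")

```text
t: 22.9
position: [0.5202, 0.0017, 0.0893]
tool_rot: [0.417, 0.571, -0.417, 0.571]
contact_force: [-0.2, 0.3, -4.0]
finger_gap: 0.337
```

>>> send_rows(motion="1 0 0 0; 2 0 0 0; 2 0 0 0; 2 0 0 0")

```text
t: 23.3
position: [0.5205, 0.0016, 0.0892]
tool_rot: [0.418, 0.571, -0.417, 0.57]
contact_force: [-9.7, -0.4, 23.2]
finger_gap: 0.333
```

>>> send_rows(motion="-1 0 0 0; -1 0 0 0; -1 0 0 0")

```text
t: 23.6
position: [0.5205, 0.0016, 0.0892]
tool_rot: [0.418, 0.571, -0.417, 0.571]
contact_force: [-5.7, -0.4, 10.8]
finger_gap: 0.333
```

>>> send_rows(motion="0 0 0 0; 0 0 0 0; 0 0 0 0; 0 0 0 0", claw=-0.2)

```text
t: 24.0
position: [0.5203, 0.0017, 0.0882]
tool_rot: [0.417, 0.571, -0.417, 0.571]
contact_force: [1.1, -0.5, -0.6]
finger_gap: 0.393
```

>>> send_rows(motion="0 0 0 0; 0 0 0 0; 0 0 0 0; 0 0 0 0; 0 0 0 0", claw=0.4)

```text
t: 24.5
position: [0.5203, 0.0017, 0.0883]
tool_rot: [0.417, 0.571, -0.417, 0.571]
contact_force: [0.5, 0.9, 0.5]
finger_gap: 0.696
```

>>> send_rows(motion="-30 0 0 0; -70 0 0 0; -110 0 0 0; -123 0 0 0; -123 0 0 0; -123 0 0 0; -123 0 0 0; -123 0 0 0")

```text
t: 25.3
position: [0.5196, 0.0016, 0.21]
tool_rot: [0.417, 0.571, -0.418, 0.57]
contact_force: [-0.6, -0.2, 0.6]
finger_gap: 0.704
```

```bash
python3 st.py; python3 - <<'E'
from h import *
s,p,d=grabw('w7'); K,T=cam('wrist',s);P=cloud(K,T,d)
r=np.hypot(P[...,0]-.521,P[...,1]-.002); q=P[(P[...,2]>.012)&(P[...,2]<.15)&(r<.05)]
f=q[q[:,2]<.026]; t=q[q[:,2]>.127]
print('foot',cv2.minEnclosingCircle((f[:,:2]*1000).astype(np.float32)),np.percentile(f[:,2],[10,50,90]).round(4))
print('top',len(t),q[:,2].max(),cv2.minEnclosingCircle((t[:,:2]*1000).astype(np.float32)))
H,S,V=cv2.split(cv2.cvtColor(p,cv2.COLOR_RGB2HSV))
g=big((H>60)&(H<90)&(S>80)&(abs(P[...,2])<.02)); print('mat',cv2.minAreaRect(plane(K,T,g,.004)[:,:2].astype(np.float32)*1000))
p,d=optics.grab_frame('top');K,T=cam('top');P=cloud(K,T,d); q=P[np.hypot(P[...,0]-.575,P[...,1]-.236)<.02]; A=np.c_[q[:,:2]-q[:,:2].mean(0),np.ones(len(q))]; print('cap',np.linalg.lstsq(A,q[:,2],rcond=None)[0].round(4))
E
```

```text
25.3 [0.5196 0.0016 0.21  ] [-0.6 -0.2  0.6] [ 0.055  0.015 -0.015] 0.7041
foot ((520.3158569335938, 2.325798273086548), 31.978981018066406) [0.0165 0.0175 0.0185]
top 730 0.13339188204738306 ((520.4738159179688, 2.6100025177001953), 13.807291984558105)
mat ((517.8858032226562, -1.9538955688476562), (156.67922973632812, 136.65985107421875), 2.415745973587036)
cap [ 0.0096 -0.0073  0.0955]
```

Driver upright (foot and handle top coincide in plan, about 5 mm from the mat's centre), cap home. Handing in.

```bash
python3 -c "
from cell import bot; print(bot.hand_in())"
```

```text
the job is handed in; nothing more can be done
None
```

The cap is pressed home and the driver stands upright on the mat again, untouched. I handed the job in at about 25.4 s on the robot's clock, and no verdict came back.

What I did:
- **First placing:** I took the driver off its rest. The moves cannot tilt the tool, so above the mat I eased the grip until the driver swung upright on its own. I then stood it on the mat and let go.
- **Pressing:** I gripped it again at about 95 mm up the handle, with its foot within about 1 mm of the cap's centre. I pressed until the force dropped (the click) and then rose to about 22 N with no further travel.
- **Second placing:** I carried it back, stood it on the mat, let go and raised the gripper clear.

Last checks:
- **Cap:** it went down about 11.4 mm in both the top and scene cameras. Its top now sits about 9.5 mm above the hub face against 10 mm nominal, and it is level within about 0.7 degrees. I did not re-measure its centring after pressing.
- **Driver:** the foot centre and handle top agree to 0.3 mm seen from above, so it is upright. It stands about 5 mm from the mat's centre, with no force on the gripper.
- **Other tools:** nothing touched them as far as I could tell from the forces and pictures. I did not measure their positions at the end.
- **Disagreements:** the top and scene cameras differed by about 6 mm for the cap and the mat, so I used the close wrist views instead. While the driver was pressed hard on the cap and on the mat, a sideways force of about 10 N showed; it was gone once the driver was lifted clear or let go.

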